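# Let the bench lift down to the work rest

## Task

Crack the red-gripped release lever of the small hydraulic lift open just far enough that its soldering board sinks slowly, never faster than about 1.5 cm a second. When the board has come level with the top of the work rest beside it, swing the lever back, press it firmly but gently (1 to 2 kg of push at the grip, never over 2.5 kg) against its shut stop so that the board stays there, and let go. Do not touch the board or the table under it, and leave the rest and the things around it alone.

Things in the scene. Friction and masses are not known exactly. Their poses are not given: they have to be found in the camera images.
- jack: Hydraulic bench lift, fixed to the bench. Dark base plate 160 x 340 x 12 mm; blue lift cylinder with the table at its +y end (85 mm from the middle), blue valve block 70 x 80 mm, top 70 mm high, at its -y end. Origin: centre of the base's underside; z up, y from the valve towards the table.
- valve_axis (a point): Point on the upright axis of the release valve, at the height of the middle of the lever's grip (112 mm over the bench). Its axes are those of the jack.
- valve (a joint): Angle of the release lever about its upright axis, rad: 0 at its shut stop (lever along the jack's -x), growing counter-clockwise seen from above to 1.5 wide open; starts at 0 to 0.12. It turns stiffly (about 5 N at the grip) and stays where it is left. Nothing moves at first; somewhere from 0.3 to 0.8 (hidden load) the board begins to sink, then each further 0.1 rad adds about 7.5 mm/s.
- lever_grip (a point): Middle of the lever's upright red round grip: 16 mm in diameter, standing 40 mm clear of the steel lever bar (18 mm wide, its top 88 mm over the bench), grip top 128 mm over the bench, 80 mm from the valve axis. This point is 112 mm over the bench. Nothing stands beside it within 40 mm.
- lever: The lever itself: flat steel bar with the red grip at its end. Origin on the valve axis, at the underside of the bar 80 mm over the bench; x points away from the grip. Its rubber shut stop, on the table's side of the bar, begins at joint value 0 and is stiff: each further mm at the grip takes about 11 N more on top of the 5 N of friction, and the joint then reads slightly below 0.
- lift: The lift's table: steel plate 150 x 150 x 10 mm carrying a stained white soldering board 144 x 144 x 25 mm, together 1.4 to 2.8 kg; moves only straight up and down. Once the lever is turned back below the angle where it began to sink, it stops at once; it cannot be raised again. Origin 160 mm below the board's top, on the ram's axis.
- lift_top (a point): Centre of the top face of the soldering board on the lift.
- rest_top (a point): Centre of the top face of the work rest's head, the height to match. It starts 25 to 65 mm lower than the board.
- rest: Work rest on the +y side of the lift: round dark foot 90 mm across, fixed to the bench, and post. Origin: centre of the foot's underside.
- rest_head: Head of the work rest: aluminium bar 130 x 40 x 14 mm on a steel rod, clamped at a height that differs each time; it is not to be moved. Origin 160 mm below the bar's top.
- cup: White plastic cup, 80 mm wide, 75 mm tall, loose on the bench. Origin: centre of the underside.
- bottle: Small squeeze bottle with a black cap, 48 mm across, 120 mm tall, loose on the bench near the lever's open side. Origin: centre of the underside.
- charcoal: Black charcoal block 60 x 110 x 32 mm, loose on the bench. Origin: centre of the underside.

How it is judged (in metres and radians):
On the way, in this order (a step that is already met when the one before it is completed fails the run):
1. the valve is cracked open and the board has begun to sink (value of joint valve above 0.18 rad and distance of lift_top from where it was at the start of the episode above 0.006 m), for 0.1 s.
2. with the board level with the rest, the lever is pressed home against its shut stop (some 8 N or more at the grip, which gives the stop 0.004 rad) (z of lift_top in the frame of rest_top between -0.005 and 0.005 m and value of joint valve below -0.004 rad), for 0.2 s.
At the end, for the whole second after the job is handed in: The board's top is within 5 mm of the height of the rest's top and still (under 1 mm/s), and the lever is shut (within 0.05 rad of its stop) (z of lift_top in the frame of rest_top between -0.005 and 0.005 m and value of joint valve below 0.05 rad and linear speed of lift below 0.001 m/s); the robot touches nothing.
It fails at once if the board sank faster than 20 mm/s (linear speed of lift above 0.02 m/s).
It fails at once if the lever was forced against its shut stop with more than some 27 N at the grip (stop pressed in 0.025 rad) (value of joint valve below -0.025 rad).
It fails at once if the robot touched the board or its table (contact force between any of the fingers, the arm and lift above 1 N).
It fails at once if the rest's head was moved more than 3 mm, or the cup, bottle or charcoal more than 15 mm (distance of rest_head from where it was at the start of the episode above 0.003 m or distance of any of cup, bottle, charcoal from where it was at the start of the episode above 0.015 m).
It also fails if it takes over 72 s, if anything falls off the work surface, if the arm or the gripper's body presses on something with over 40 N, if the wrist force passes 120 N, or if a joint passes its speed limit or range.

## Robot

A 7-joint arm with a two-finger parallel gripper is mounted at the origin on the work surface. World frame = base frame: x ahead of the robot, y to its left, z up, the work surface at z = 0. Lengths are in mm, angles in rad, forces in N, time in s.
With the tool pointing down it reaches from about 400 to 925 mm from the base axis. Payload 5.6 kg.
Tool frame: the origin (TCP) lies on the centre line of the jaws, within the pads' length; the fingertips stand 17 mm ahead of it and the grasp point (between the pads) lies 2 mm behind it; z points along the fingers, y is the line along which they close (so a half turn about z gives the same grasp; the last joint's range is limited). The gripper opens to 85 mm and grips with 20 to 120 N. Pads are 22 mm wide; open, the fingers measure 114 mm over their backs; the gripper's body (76 mm by 85 mm) begins 54 mm behind the grasp point. The pads swing forward as they close: fully open they stand 13 mm farther back than shut.
Start: joints at [1.208, 0.468, -0.012, 1.603, 0.006, 1.071, -0.056], TCP at [204.304, -617.065, 219.69] pointing down, gripper open.
Joint ranges: [-2.53, 2.53], [-0.31, 2.02], [-1.57, 1.55], [0.28, 2.44], [-1.29, 4.43], [0.15, 1.84], [-2.92, 2.92]. Speed limits (rad/s): [2.57, 2.57, 3.14, 3.14, 3.14, 3.14, 3.14].

## Interface

Orientations are given as a unit quaternion [w, x, y, z].
In Python, from cell import r, optics, workorder gives the robot as it stands. The module is installed in compiled form; this text tells all that it offers.
- The arm moves only by the tool servo_tool, never from a script. Its argument "rows" is a list of rows, each an object of numbers: "x", "y", "z": the shift along the tool's x, y, z as a fraction of full scale; "ax", "ay", "az": the turn, a rotation vector about the tool's x, y, z as a fraction of full scale. In form: [{"x": .., "y": .., "z": .., "ax": .., "ay": .., "az": ..}, ...]. A call has 1 to 8 rows; each row shifts and turns the commanded pose from where the row before left it, along the tool's axes as they then stand; what a row does not reach is not made up. Full scale, the value 1, is 0.025 m for a shift and 0.15 rad for a turn. A row lasts 1/8 s, in which the tool goes at most 62.5 mm and 10.7 degrees, less where a joint would pass 70% of its speed; a pose out of reach is approached as far as the arm can. A call with a number of a shift or a turn outside -1 to 1 is refused whole. A call with a gripper value outside its range is refused whole. "fingers" is the finger opening in mm, from 0 to 85.4, set as the call begins (left out, the last holds). The fingers move at their own pace and stop on an object; "squeeze" is the grip in N (left out, the last holds). Time passes only in rows, so rows that do not move let the fingers close. It gives the time, the measured TCP pose, the force, the opening and the grip force at its end, in the units of the state.
- r.observe(): the state, without advancing time (a new reading comes with each control period).
- optics.read_camera(name): name is "scene" or "top"; returns a dict with "color" (480x640x3 uint8, blue, green, red), "fx", "fy", "cx", "cy" (pixels), "extrinsics" (4x4, takes a point from camera to world coordinates). Camera axes: x right, y down, z forward; pixel columns grow to the right and rows downward; lengths in mm; the calibration is good to about 2 mm. A picture is of the moment at which its call begins. There is no depth.
- workorder.hand_in(): hands the job in; it is judged then, once.
Trained networks look in a picture, given as the dict that the camera call returned (one of the last four; its "shot" number tells which), for a name from the list of things; names that differ only in an ending like _2 or _b are one class to them, and where a whole thing is asked for, a point or a joint stands for the part that bears it (a point fixed in the world has none). Each returns a list of dicts, best first, with "conf" (0 to 1); they miss things now and then, are a little off and sometimes report something else, mostly with a low value. They report only what shows in the picture. A call takes as long as a camera call.
- optics.search_frame(picture, query): "position" ([x, y, z] in mm, in world coordinates, good to about 4 mm: the middle of the surface that is visible of it).
The state is a dict: "clock": time; "q": joint angles; "joint_vel": joint speeds; "joint_torque": joint torques, N m; "tcp_pos": TCP position; "orientation": TCP orientation; "wrist_force": force on the tool from outside, world axes, zero at the start; "wrist_torque": the same for the moment, N m; "opening": opening from 0.0 (shut) to 1.0 (fully open); "grip_force": force on a finger pad.
Only numpy, scipy, OpenCV 4.12 (cv2) and the standard library are available. Lean on these libraries where they do the work, as an engineer would, in place of code of your own. Each camera call takes 0.05 s, during which the arm holds its last target. There are 200 camera calls.

## Working session

There is one attempt and no reset: what is moved stays moved. The work goes in short steps, Python scripts to look and compute and a tool call to move; the robot and the scene stay as the last step left them, time stands still between calls to the robot, and variables do not carry over. Pictures are saved under pics/ and viewed, at most 10 in all, crops included, and the job is handed in when it is done.

Besides the shell and the picture viewer there is one more tool, called after "Call:" by a JSON object that holds its "api" and its "payload", one argument or row to a line. servo_tool: Moves the arm, as the interface text tells. Shift numbers are shares of 0.025 m and turn numbers shares of 0.15 rad, none past 1 either way. Its arguments: {"type":"object","properties":{"rows":{"type":"array"},"fingers":{"type":"number"},"squeeze":{"type":"number"}},"required":["rows"]}

```bash
mkdir -p pics
cat > h.py <<'E'
import numpy as np, cv2
from cell import r, optics, workorder
def proj(p,P):
    E=np.linalg.inv(np.array(p["extrinsics"])); c=E[:3,:3]@np.array(P,float)+E[:3,3]
    return np.array([p["fx"]*c[0]/c[2]+p["cx"],p["fy"]*c[1]/c[2]+p["cy"]])
def back(p,uv,z):
    E=np.array(p["extrinsics"]); d=E[:3,:3]@np.array([(uv[0]-p["cx"])/p["fx"],(uv[1]-p["cy"])/p["fy"],1.])
    o=E[:3,3]; return o+d*(z-o[2])/d[2]
E
python3 - <<'E'
from h import *
s=r.observe(); print(s)
for n in ("scene","top"):
    p=optics.read_camera(n); cv2.imwrite(f"pics/{n}0.png",p["color"]); print(n,np.round(p["extrinsics"],2).tolist(),p["fx"],p["cx"],p["cy"])
    for q in ("lever_grip","valve_axis","lift_top","rest_top","bottle","cup","charcoal","jack","lever"):
        print(q,[(np.round(d["position"]).tolist(),round(d["conf"],2)) for d in optics.search_frame(p,q)[:2]])
E
```

```text
{'clock': 0.0, 'q': array([ 1.20799765,  0.4683733 , -0.01157689,  1.60364536,  0.00602432,
        1.07137803, -0.05629823]), 'joint_vel': array([-0.00026368,  0.00025489, -0.00084185,  0.00073846,  0.00046672,
        0.00168234,  0.00128218]), 'joint_torque': array([ 3.41860641e-04, -5.32391560e+01,  2.14696495e-02, -2.51300454e+01,
        1.14142505e-02,  7.79830007e-03,  4.25721666e-06]), 'tcp_pos': array([ 204.07283931, -616.52147916,  218.73184999]), 'orientation': array([-8.58049487e-04,  9.87248784e-01,  1.59182456e-01, -2.17737416e-04]), 'wrist_force': array([ 0.240647  ,  0.11112727, -0.44062203]), 'wrist_torque': array([-0.01127937,  0.02008149,  0.02907051]), 'grip_force': 0.0, 'opening': 0.997494957464647}
scene [[-0.49, 0.68, -0.55, 1044.61], [0.87, 0.38, -0.3, 257.79], [0.0, -0.63, -0.78, 782.98], [0.0, 0.0, 0.0, 1.0]] 489.31696095370876 318.63984377201587 238.58266923559705
lever_grip [([518.0, -55.0, 86.0], 0.83), ([581.0, 140.0, 220.0], 0.34)]
valve_axis [([592.0, 108.0, 73.0], 0.86), ([533.0, -225.0, 68.0], 0.56)]
lift_top [([578.0, 136.0, 220.0], 0.83)]
rest_top [([570.0, 288.0, 192.0], 0.93)]
bottle [([531.0, -226.0, 69.0], 0.86), ([579.0, 138.0, 222.0], 0.43)]
cup [([401.0, 204.0, 50.0], 0.91)]
charcoal [([404.0, -21.0, 30.0], 0.89), ([582.0, 137.0, 221.0], 0.53)]
jack [([591.0, 110.0, 71.0], 0.58)]
lever [([523.0, -58.0, 86.0], 0.56)]
top [[0.02, -0.99, 0.12, 454.1], [-1.0, -0.02, -0.02, 12.06], [0.02, -0.12, -0.99, 861.1], [0.0, 0.0, 0.0, 1.0]] 437.7689711272376 314.8011324206025 239.16065523228036
lever_grip [([523.0, -57.0, 89.0], 0.75)]
valve_axis [([552.0, 74.0, 214.0], 0.78)]
lift_top [([557.0, 131.0, 221.0], 0.9)]
rest_top [([554.0, 281.0, 193.0], 0.84)]
bottle [([514.0, -226.0, 80.0], 0.82)]
cup []
charcoal [([392.0, 16.0, 35.0], 0.58)]
jack [([553.0, 72.0, 219.0], 0.67)]
lever [([525.0, -56.0, 86.0], 0.56), ([551.0, 74.0, 220.0], 0.55)]
```

View pics/scene0.png

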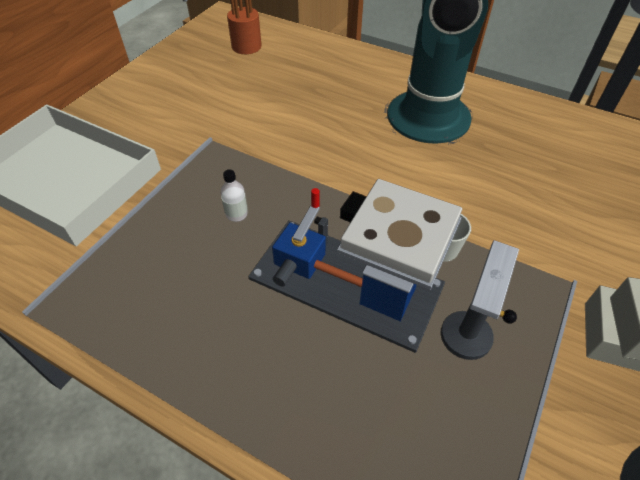

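View pics/top0.png

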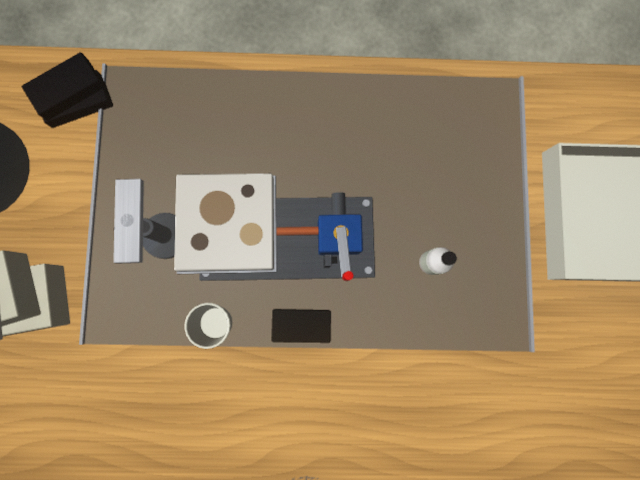

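The scene view shows the grip's top at about (315,192), the valve at (299,241), the board, and the rest head's bar from (508,244) to (482,312). The top view shows the grip at (347,276) and the valve axis at (341,233), with the lever nearly shut and the bottle at (437,260) out of the way.

Run:
```python
import cv2,numpy as np
a=cv2.imread("pics/scene0.png")[170:330,330:530]; b=cv2.imread("pics/top0.png")[160:290,100:300]
cv2.imwrite("pics/c1.png",cv2.resize(a,None,fx=3.75,fy=3.75,interpolation=cv2.INTER_CUBIC))
cv2.imwrite("pics/c2.png",cv2.resize(b,None,fx=4,fy=4,interpolation=cv2.INTER_CUBIC))
```

```text
(no output)
```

View pics/c1.png

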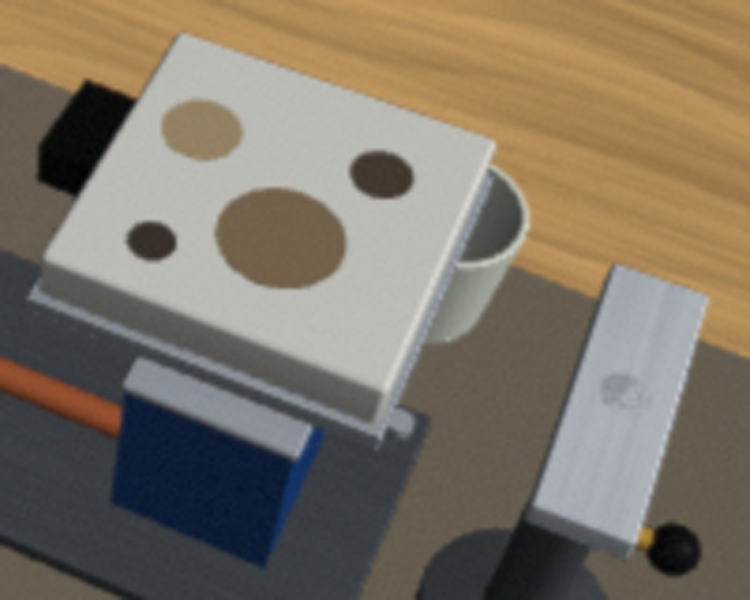

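View pics/c2.png

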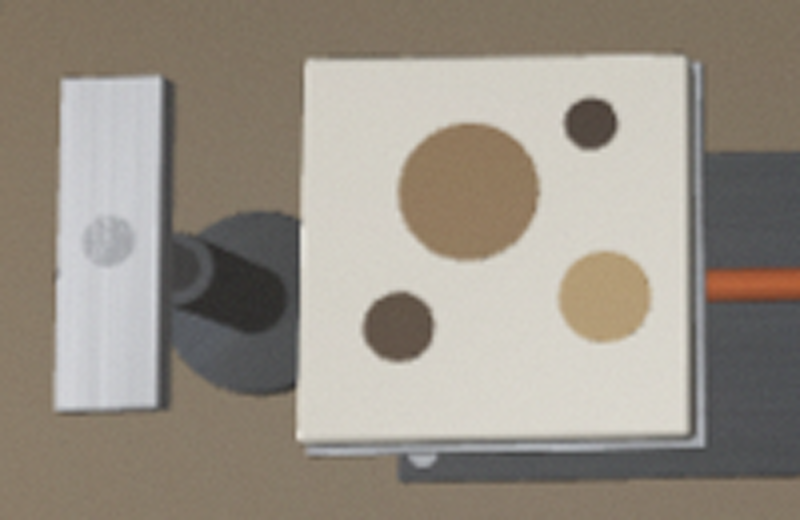

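```bash
cat > m.py <<'E'
from h import *
from scipy.optimize import least_squares
import pickle
ps=optics.read_camera("scene"); pt=optics.read_camera("top")
S=lambda U,V:((U+.5)/3.75-.5+330,(V+.5)/3.75-.5+170)
T=lambda U,V:((U+.5)/4-.5+100,(V+.5)/4-.5+160)
def rect(sc,tp,L,W):  # corners order ++,+-,--,-+ ; fit x,y,z,yaw
    def pts(v): 
        c,s=np.cos(v[3]),np.sin(v[3])
        return [(v[0]+c*a*L/2-s*b*W/2,v[1]+s*a*L/2+c*b*W/2,v[2]) for a,b in((1,1),(1,-1),(-1,-1),(-1,1))]
    def f(v,cams=(0,1)):
        o=[]
        for k in cams:
            for P,uv in zip(pts(v),(sc,tp)[k]): o+=list(proj((ps,pt)[k],P)-uv)
        return o
    for c in((0,1),(0,),(1,)):
        q=least_squares(f,[560,150,200,0],args=(c,),x_scale=[10,10,10,.1]); print(c,np.round(q.x,3),"rms",np.sqrt(np.mean(q.fun**2)).round(2))
def tri(s,t):
    q=least_squares(lambda P:np.r_[proj(ps,P)-s,proj(pt,P)-t],[560,100,150]); return np.round(q.x,1),np.round(q.fun,1)
if __name__=="__main__":
    print("board");rect([S(380,390),S(47,258),S(182,34),S(495,146)],[T(305,60),T(687,56),T(690,437),T(298,440)],144,144)
    print("rest");rect([S(632,545),S(535,508),S(615,265),S(708,297)],[T(62,78),T(163,76),T(158,408),T(55,409)],130,40)
    for n,a,b in(("big",(281,238),(469,191)),("tan",(202,130),(605,296)),("sm",(382,175),(399,326)),("tiny",(152,240),(591,124)),("restmark",(624,391),(108,240))): print(n,*tri(S(*a),T(*b)))
    for n,p in(("scene",ps),("top",pt)):
        c=p["color"].astype(int); m=((c[...,2]>110)&(c[...,0]<60)&(c[...,1]<60)&(c[...,2]-c[...,1]>90)).astype(np.uint8)
        k,l,st,ce=cv2.connectedComponentsWithStats(m)
        for i in range(1,k):
            if st[i,4]>10: print(n,st[i],ce[i].round(1))
    print("grip top view z128",back(pt,(347,275.5),128).round(1),"axis z88",back(pt,(341,233),88).round(1),"axis scene",back(ps,(299,241),88).round(1))
    print("plate corners z12 top",back(pt,(374,197.5),12).round(1),back(pt,(374,277),12).round(1),"scene",back(ps,(249.5,277),12).round(1),back(ps,(413,342),12).round(1),back(ps,(442.5,283),12).round(1))
E
python3 m.py
```

```text
board
(0, 1) [5.56249e+02 1.33584e+02 2.16683e+02 3.40000e-02] rms 0.97
(0,) [5.42445e+02 1.30368e+02 2.01060e+02 3.00000e-02] rms 0.43
(1,) [5.57616e+02 1.34651e+02 2.11137e+02 3.60000e-02] rms 0.22
rest
(0, 1) [5.59468e+02 2.87260e+02 1.88108e+02 5.30000e-02] rms 0.61
(0,) [5.52895e+02 2.87884e+02 1.80244e+02 5.40000e-02] rms 0.67
(1,) [5.60411e+02 2.88972e+02 1.83323e+02 5.20000e-02] rms 0.26
big [576.4 144.2 219.7] [-0.3 -0.  -0.3  0.1]
tan [538.3  92.5 219.8] [-0.3 -0.  -0.3  0.1]
sm [525.5 167.2 220. ] [-0.3  0.  -0.3  0.1]
tiny [602.7 100.  220.2] [-0.3 -0.  -0.2  0.1]
restmark [559.3 286.3 191.8] [-0.1  0.  -0.1  0. ]
scene [312 188   7  20 100] [315.7 196.8]
top [342 271  11   9  72] [347.4 275.5]
grip top view z128 [483.6 -59.4 128. ] axis z88 [560.6 -51.7  88. ] axis scene [577.5 -42.   88. ]
plate corners z12 top [ 643.7 -122.7   12. ] [ 486.4 -123.2   12. ] scene [ 647.8 -112.4   12. ] [622.5 210.9  12. ] [481.5 212.9  12. ]
```

Call:
{"api": "servo_tool", "payload": {
  "rows": [
    {"x": 0.4, "y": -0.4, "az": 0.1},
    {"x": 0.8, "y": -0.8, "az": 0.2},
    {"x": 0.8, "y": -0.8, "az": 0.2},
    {"x": 0.8, "y": -0.8, "az": 0.2},
    {"x": 0.8, "y": -0.8, "az": 0.2},
    {"x": 0.8, "y": -0.8, "az": 0.2},
    {"x": 0.8, "y": -0.8, "az": 0.2},
    {"x": 0.8, "y": -0.8, "az": 0.15}
  ],
  "fingers": 55,
  "squeeze": 25
}}

```text
invalid input at $.rows[0]: expected keys x, y, z, ax, ay, az
```

Call:
{"api": "servo_tool", "payload": {
  "rows": [
    {"x": 0.8, "y": -0.8},
    {"x": 0.8, "y": -0.8},
    {"x": 0.8, "y": -0.8},
    {"x": 0.8, "y": -0.8},
    {"x": 0.8, "y": -0.8},
    {"x": 0.8, "y": -0.8},
    {"x": 0.4, "y": -0.4},
    {}
  ]
}}

```text
invalid input at $.rows[0]: expected keys x, y, z, ax, ay, az
```

Call:
{"api": "servo_tool", "payload": {
  "rows": [
    {"x": 0.4, "y": -0.4, "z": 0, "ax": 0, "ay": 0, "az": 0.1},
    {"x": 0.8, "y": -0.8, "z": 0, "ax": 0, "ay": 0, "az": 0.2},
    {"x": 0.8, "y": -0.8, "z": 0, "ax": 0, "ay": 0, "az": 0.2},
    {"x": 0.8, "y": -0.8, "z": 0, "ax": 0, "ay": 0, "az": 0.2},
    {"x": 0.8, "y": -0.8, "z": 0, "ax": 0, "ay": 0, "az": 0.2},
    {"x": 0.8, "y": -0.8, "z": 0, "ax": 0, "ay": 0, "az": 0.2},
    {"x": 0.8, "y": -0.8, "z": 0, "ax": 0, "ay": 0, "az": 0.2},
    {"x": 0.8, "y": -0.8, "z": 0, "ax": 0, "ay": 0, "az": 0.15}
  ],
  "fingers": 55,
  "squeeze": 25
}}

```text
clock: 2.1
tcp_pos: [318.2, -436.3, 219.8]
orientation: [-0.0, 0.999, 0.051, 0.0]
wrist_force: [-0.4, 0.0, 0.8]
opening: 0.644
grip_force: 0.0
```

Call:
{"api": "servo_tool", "payload": {
  "rows": [
    {"x": 0.5, "y": -0.9, "z": 0, "ax": 0, "ay": 0, "az": 0},
    {"x": 0.5, "y": -0.9, "z": 0, "ax": 0, "ay": 0, "az": 0},
    {"x": 0.5, "y": -0.9, "z": 0, "ax": 0, "ay": 0, "az": 0},
    {"x": 0.5, "y": -0.9, "z": 0, "ax": 0, "ay": 0, "az": 0},
    {"x": 0.5, "y": -0.9, "z": 0, "ax": 0, "ay": 0, "az": 0},
    {"x": 0.5, "y": -0.9, "z": 0, "ax": 0, "ay": 0, "az": 0},
    {"x": 0.5, "y": -0.9, "z": 0, "ax": 0, "ay": 0, "az": 0},
    {"x": 0.5, "y": -0.9, "z": 0, "ax": 0, "ay": 0, "az": 0}
  ]
}}

```text
clock: 3.1
tcp_pos: [398.6, -247.1, 219.8]
orientation: [0.0, 0.999, 0.051, 0.0]
wrist_force: [-0.2, 0.1, -0.3]
opening: 0.641
grip_force: 0.0
```

Call:
{"api": "servo_tool", "payload": {
  "rows": [
    {"x": 0.5, "y": -0.8, "z": 0, "ax": 0, "ay": 0, "az": 0},
    {"x": 0.5, "y": -0.8, "z": 0, "ax": 0, "ay": 0, "az": 0},
    {"x": 0.5, "y": -0.8, "z": 0, "ax": 0, "ay": 0, "az": 0},
    {"x": 0.5, "y": -0.8, "z": 0, "ax": 0, "ay": 0, "az": 0},
    {"x": 0.5, "y": -0.8, "z": 0, "ax": 0, "ay": 0, "az": 0},
    {"x": 0.5, "y": -0.8, "z": 0, "ax": 0, "ay": 0, "az": 0},
    {"x": 0, "y": 0, "z": 0, "ax": 0, "ay": 0, "az": 0}
  ]
}}

```text
clock: 3.98
tcp_pos: [461.1, -119.6, 219.8]
orientation: [-0.0, 0.999, 0.053, 0.0]
wrist_force: [-0.0, 0.3, 0.5]
opening: 0.643
grip_force: 0.0
```

Run:
```python
from m import *
s=r.observe(); print(s["tcp_pos"],s["wrist_force"])
print(proj(ps,(484,-59,108)),proj(pt,(484,-59,128)))
print("grip from scene z108",back(ps,(315.7,196.8),108), tri((315.7,196.8),proj(pt,(0,0,0))*0+[347.2,275])[0])
a=ps["color"]; b=pt["color"]
cv2.imwrite("pics/d.png",np.vstack([cv2.resize(a[120:300,220:540],(800,450))[:, :],cv2.resize(b[160:300,280:520],(800,467))])[:900])
cv2.imwrite("pics/d.png",np.hstack([cv2.resize(a[100:340,220:420],(400,480)),cv2.resize(b[180:420,250:450],(400,480))]))
```

```text
[ 460.3200219  -121.9508277   219.63570195] [-0.39118309 -0.30914963 -0.42961087]
[316.07018303 197.4300076 ] [346.76968324 275.23789866]
grip from scene z108 [482.90558052 -60.42273935 108.        ] [484.8 -60.6 109.8]
```

View pics/d.png

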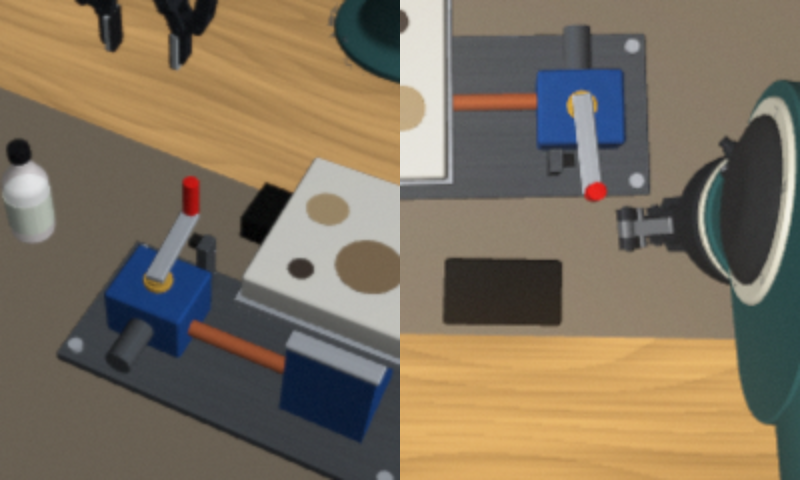

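The lever, grip and stop post are clear of the approach, and both cameras put the grip at about (484,-60). Next I move above it.

Call:
{"api": "servo_tool", "payload": {
  "rows": [
    {"x": 0.3, "y": -0.6, "z": 0, "ax": 0, "ay": 0, "az": 0},
    {"x": 0.3, "y": -0.6, "z": 0, "ax": 0, "ay": 0, "az": 0},
    {"x": 0.3, "y": -0.6, "z": 0, "ax": 0, "ay": 0, "az": 0},
    {"x": 0.3, "y": -0.57, "z": 0, "ax": 0, "ay": 0, "az": 0},
    {"x": 0, "y": 0, "z": 0.5, "ax": 0, "ay": 0, "az": 0},
    {"x": 0, "y": 0, "z": 0.8, "ax": 0, "ay": 0, "az": 0},
    {"x": 0, "y": 0, "z": 0.5, "ax": 0, "ay": 0, "az": 0},
    {"x": 0, "y": 0, "z": 0, "ax": 0, "ay": 0, "az": 0}
  ],
  "fingers": 45
}}

```text
clock: 5.08
tcp_pos: [483.7, -60.3, 173.4]
orientation: [-0.0, 0.999, 0.051, -0.001]
wrist_force: [0.9, 0.1, -0.1]
opening: 0.529
grip_force: 0.0
```

```bash
cat > lv.py <<'E'
from h import *
import json,os,sys
# stains: world x,y,z at start (z relative) ; template match for z only
X=np.array([(576.4,144.2,219.7),(538.3,92.5,219.8),(525.5,167.2,220.),(602.7,100.,220.2)]); R=(559.3,286.3,191.8)
def cent(p,uv,rad):
    u,v=np.round(uv).astype(int); g=p["color"][v-rad:v+rad+1,u-rad:u+rad+1].astype(float).mean(2)
    hi,lo=np.percentile(g,90),np.percentile(g,10); w=np.clip((hi-15-g)/(hi-lo),0,1); w=(w>.35)*w
    yy,xx=np.mgrid[-rad:rad+1,-rad:rad+1]; return np.array([u+(w*xx).sum()/w.sum(),v+(w*yy).sum()/w.sum()])
def sink(p,guess=0):
    out=[]
    d=guess
    for it in range(3):
        out=[]
        for P,rad in zip(X,(24,15,12,10)):
            q=P-[0,0,d]; m=cent(p,proj(p,q),rad)
            j=(proj(p,q-[0,0,1])-proj(p,q)); out.append(d+j@(m-proj(p,q))/(j@j))
        d=np.median(out)
    return d,np.round(out,1)
if __name__=="__main__":
    g=float(sys.argv[1]) if len(sys.argv)>1 else 0
    s=r.observe(); p=optics.read_camera("scene"); print("clock",round(s["clock"],2),"sink",*sink(p,g),s["tcp_pos"].round(1),"F",s["wrist_force"].round(1),"q",s["orientation"].round(3),"grip",s["grip_force"],s["opening"])
    if len(sys.argv)>2: cv2.imwrite(sys.argv[2],p["color"])
E
python3 lv.py 0 pics/e.png
```

```text
clock 5.08 sink -0.7366556148081942 [-3.4 -1.3 -0.1  0.5] [483.7 -60.3 173.4] F [ 0.9  0.1 -0.1] q [-0.     0.999  0.051 -0.001] grip 0.0 0.528951420540313
```

View pics/e.png

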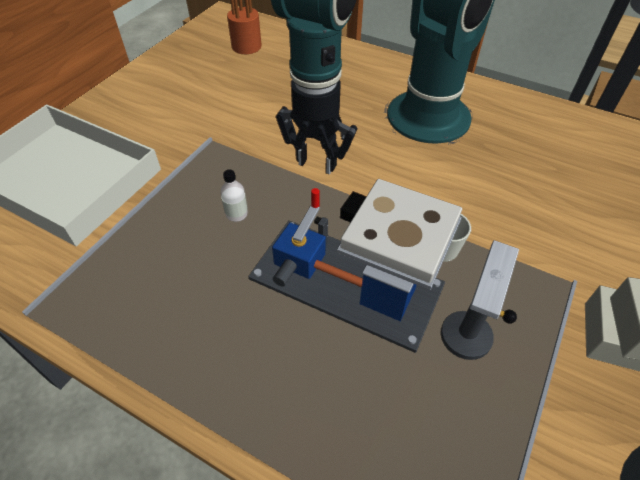

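The gripper is straight above the grip, at about (316,165) in the image against the grip at (315,198). The simple stain tracker is biased by neighbouring stains, so I'll switch it to ECC registration against the first picture.

```bash
cat > lv.py <<'E'
from h import *
import sys
X=np.array([(576.4,144.2,219.7),(538.3,92.5,219.8),(525.5,167.2,220.),(602.7,100.,220.2)])
REF=cv2.cvtColor(cv2.imread("pics/scene0.png"),cv2.COLOR_BGR2GRAY)
def sink(p,d=0.):
    g=cv2.cvtColor(p["color"],cv2.COLOR_BGR2GRAY); out=[]
    for P,rad in zip(X,(20,13,11,9)):
        u,v=np.round(proj(p,P)).astype(int); s=proj(p,P-[0,0,d])-proj(p,P)
        W=np.float32([[1,0,u-rad+s[0]],[0,1,v-rad+s[1]]])
        _,W=cv2.findTransformECC(REF[v-rad:v+rad+1,u-rad:u+rad+1],g,W,cv2.MOTION_TRANSLATION,(3,60,1e-5),None,3)
        m=W[:,2]-[u-rad,v-rad]; zs=np.linspace(-5,70,751); c=[np.linalg.norm(proj(p,P-[0,0,z])-proj(p,P)-m) for z in zs]; out.append(zs[np.argmin(c)])
    return round(np.median(out),2),np.round(out,1)
if __name__=="__main__":
    g=float(sys.argv[1]) if len(sys.argv)>1 else 0
    s=r.observe(); p=optics.read_camera("scene"); print("clock",round(s["clock"],2),"sink",*sink(p,g),s["tcp_pos"].round(1),"F",s["wrist_force"].round(1),"q",s["orientation"].round(3),"grip",s["grip_force"],s["opening"])
    if len(sys.argv)>2: cv2.imwrite(sys.argv[2],p["color"])
E
python3 lv.py 0
```

```text
clock 5.12 sink 0.0 [0.1 0.  0.  0. ] [484.4 -60.2 174.2] F [-0.4  0.7  0.4] q [-0.     0.999  0.051 -0.001] grip 0.0 0.5291658613984664
```

Call:
{"api": "servo_tool", "payload": {
  "rows": [
    {"x": 0, "y": 0, "z": 0.5, "ax": 0, "ay": 0, "az": 0},
    {"x": 0, "y": 0, "z": 0.8, "ax": 0, "ay": 0, "az": 0},
    {"x": 0, "y": 0, "z": 0.7, "ax": 0, "ay": 0, "az": 0},
    {"x": 0, "y": 0, "z": 0.4, "ax": 0, "ay": 0, "az": 0},
    {"x": 0, "y": 0, "z": 0, "ax": 0, "ay": 0, "az": 0}
  ]
}}

```text
clock: 5.8
tcp_pos: [484.2, -59.7, 114.0]
orientation: [-0.0, 0.999, 0.051, -0.001]
wrist_force: [0.0, -1.0, 1.1]
opening: 0.524
grip_force: 0.0
```

Call:
{"api": "servo_tool", "payload": {
  "rows": [
    {"x": 0, "y": 0, "z": 0, "ax": 0, "ay": 0, "az": 0},
    {"x": 0, "y": 0, "z": 0, "ax": 0, "ay": 0, "az": 0},
    {"x": 0, "y": 0, "z": 0, "ax": 0, "ay": 0, "az": 0},
    {"x": 0, "y": 0, "z": 0, "ax": 0, "ay": 0, "az": 0},
    {"x": 0, "y": 0, "z": 0, "ax": 0, "ay": 0, "az": 0}
  ],
  "fingers": 5,
  "squeeze": 25
}}

```text
clock: 6.42
tcp_pos: [485.2, -59.6, 116.3]
orientation: [0.0, 0.999, 0.051, 0.001]
wrist_force: [-4.2, 1.1, 10.7]
opening: 0.056
grip_force: 5.7
```

```bash
python3 lv.py 0
```

```text
clock 6.42 sink 0.05 [0.1 0.1 0.  0. ] [485.2 -59.6 116.3] F [-4.2  1.1 10.7] q [0.    0.999 0.051 0.001] grip 5.72020148858428 0.05568554856383601
```

Run:
```python
from h import *
a=optics.read_camera("scene")["color"]; b=optics.read_camera("top")["color"]
cv2.imwrite("pics/f.png",np.hstack([cv2.resize(a[130:270,240:380],(400,400),interpolation=cv2.INTER_CUBIC),cv2.resize(b[200:340,280:420],(400,400),interpolation=cv2.INTER_CUBIC)]))
```

```text
(no output)
```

View pics/f.png

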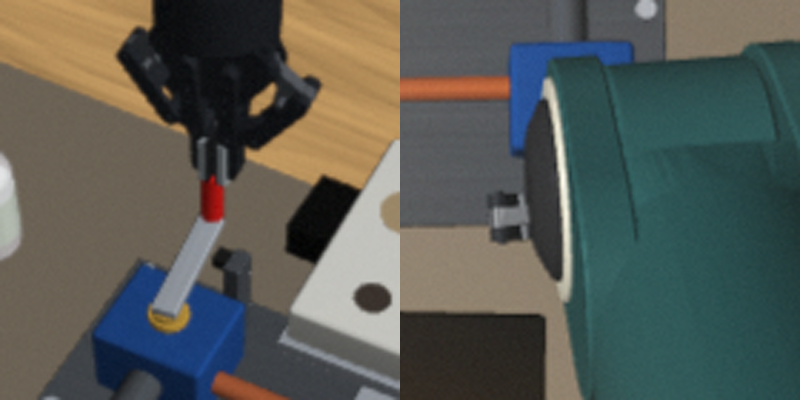

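Run:
```python
from h import *
p=optics.read_camera("scene");c=p["color"].astype(int)
for P in [(485,-60,99),(485,-60,116),(485,-60,128),(484,-60,88),(470,-60,99),(497,-58,99),(480,-60,133)]: print(P,proj(p,P).round(1))
m=((c[...,2]>110)&(c[...,0]<60)&(c[...,1]<60)&(c[...,2]-c[...,1]>90)).astype(np.uint8)
k,l,st,ce=cv2.connectedComponentsWithStats(m); print([(s.tolist(),e.round(1)) for s,e in zip(st[1:],ce[1:]) if s[4]>10])
print(r.observe()["wrist_torque"],r.observe()["wrist_force"])
```

```text
(485, -60, 99) [315.4 200.8]
(485, -60, 116) [315.3 194.6]
(485, -60, 128) [315.3 190.2]
(484, -60, 88) [315.6 204.4]
(470, -60, 99) [319.2 195.9]
(497, -58, 99) [313.2 205.2]
(480, -60, 133) [316.6 186.6]
[([313, 192, 5, 15, 65], array([314.9, 199.8]))]
[ 0.0340892   0.79032199 -0.00215   ] [-3.7776687   0.78902901 12.36774512]
```

Call:
{"api": "servo_tool", "payload": {
  "rows": [
    {"x": 0, "y": 0, "z": -0.2, "ax": 0, "ay": 0, "az": 0},
    {"x": 0, "y": 0, "z": 0, "ax": 0, "ay": 0, "az": 0},
    {"x": 0, "y": 0, "z": 0, "ax": 0, "ay": 0, "az": 0},
    {"x": 0, "y": 0, "z": 0, "ax": 0, "ay": 0, "az": 0},
    {"x": 0, "y": 0, "z": 0.3, "ax": 0, "ay": 0, "az": 0},
    {"x": 0, "y": 0, "z": 0.3, "ax": 0, "ay": 0, "az": 0},
    {"x": 0, "y": 0, "z": 0, "ax": 0, "ay": 0, "az": 0}
  ],
  "fingers": 45
}}

```text
clock: 7.5
tcp_pos: [483.9, -59.7, 103.7]
orientation: [-0.0, 0.999, 0.051, -0.001]
wrist_force: [-0.2, 0.5, 0.1]
opening: 0.529
grip_force: 0.0
```

Run:
```python
from h import *
s=r.observe(); print(s["tcp_pos"],s["wrist_force"],s["opening"])
p=optics.read_camera("scene"); a=p["color"]
cv2.imwrite("pics/g.png",cv2.resize(a[110:250,240:400],(800,700),interpolation=cv2.INTER_CUBIC)[:600])
t=s["tcp_pos"]
for dz in (54,0,-11,-17):
    for dy in (-22,22): print(dz,dy,((proj(p,t+[-.1*dy*-1,dy,dz])-[240,110])*5).round())
c=a.astype(int);m=((c[...,2]>110)&(c[...,0]<60)&(c[...,1]<60)&(c[...,2]-c[...,1]>90)).astype(np.uint8)
k,l,st,ce=cv2.connectedComponentsWithStats(m); print([(s.tolist(),e.round(1)) for s,e in zip(st[1:],ce[1:]) if s[4]>10])
```

```text
[483.94662954 -59.72425656 103.68446872] [-0.15536919  0.52023404  0.11975888] 0.5289107464465538
54 -22 [329. 318.]
54 22 [429. 366.]
0 -22 [332. 420.]
0 22 [427. 469.]
-11 -22 [332. 440.]
-11 22 [426. 488.]
-17 -22 [333. 451.]
-17 22 [426. 499.]
[([310, 188, 8, 19, 103], array([314.6, 196.4]))]
```

View pics/g.png

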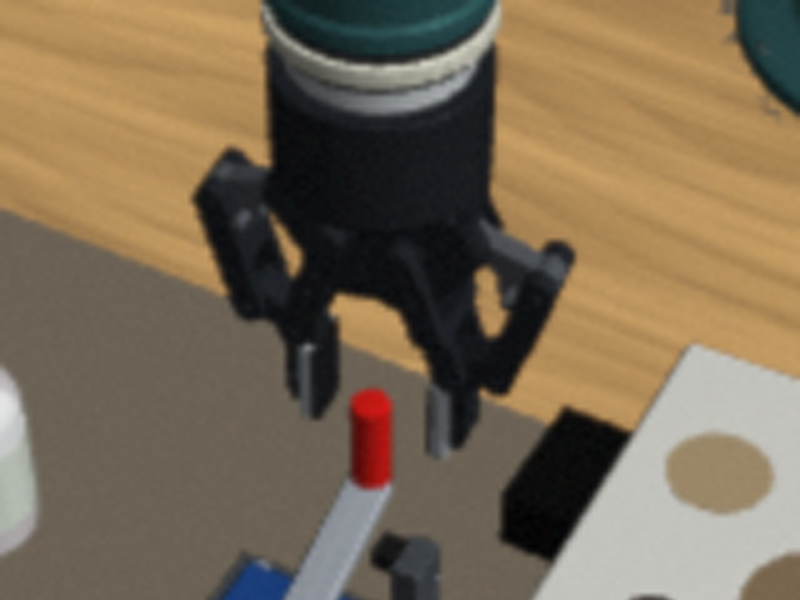

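Fingertips show at (315,415) and (437,455), astride the grip (371,400 to 485). They reach only its upper part, about 20 mm higher than the nominal geometry implies. The earlier close slipped off the top, so I lower further before closing.

Call:
{"api": "servo_tool", "payload": {
  "rows": [
    {"x": 0, "y": 0, "z": 0.2, "ax": 0, "ay": 0, "az": 0},
    {"x": 0, "y": 0, "z": 0.2, "ax": 0, "ay": 0, "az": 0},
    {"x": 0, "y": 0, "z": 0, "ax": 0, "ay": 0, "az": 0}
  ]
}}

```text
clock: 7.92
tcp_pos: [484.3, -59.8, 94.2]
orientation: [-0.0, 0.999, 0.051, -0.0]
wrist_force: [-0.2, -0.5, 0.5]
opening: 0.53
grip_force: 0.0
```

Call:
{"api": "servo_tool", "payload": {
  "rows": [
    {"x": 0, "y": 0, "z": 0, "ax": 0, "ay": 0, "az": 0},
    {"x": 0, "y": 0, "z": 0, "ax": 0, "ay": 0, "az": 0},
    {"x": 0, "y": 0, "z": 0, "ax": 0, "ay": 0, "az": 0},
    {"x": 0, "y": 0, "z": 0, "ax": 0, "ay": 0, "az": 0}
  ],
  "fingers": 5,
  "squeeze": 25
}}

```text
clock: 8.43
tcp_pos: [484.6, -60.8, 94.9]
orientation: [0.001, 0.999, 0.051, -0.0]
wrist_force: [-2.0, -4.7, 4.1]
opening: 0.176
grip_force: 25.7
```

```bash
python3 lv.py 0 pics/x.png
python3 - <<'E'
import cv2
a=cv2.imread("pics/x.png");cv2.imwrite("pics/h.png",cv2.resize(a[130:250,260:380],(600,600),interpolation=cv2.INTER_CUBIC))
E
```

```text
clock 8.43 sink 0.0 [0.1 0.  0.  0. ] [484.6 -60.8  94.9] F [-2.  -4.7  4.1] q [ 0.001  0.999  0.051 -0.   ] grip 25.71057379245758 0.17617649883280012
```

The pin is gripped (opening 15 mm, 25 N). Now I open the lever.

Call:
{"api": "servo_tool", "payload": {
  "rows": [
    {"x": 0, "y": 0.08, "z": 0, "ax": 0, "ay": 0, "az": -0.167},
    {"x": 0, "y": 0.16, "z": 0, "ax": 0, "ay": 0, "az": -0.333},
    {"x": 0, "y": 0.16, "z": 0, "ax": 0, "ay": 0, "az": -0.333},
    {"x": 0, "y": 0.16, "z": 0, "ax": 0, "ay": 0, "az": -0.333},
    {"x": 0, "y": 0, "z": 0, "ax": 0, "ay": 0, "az": 0}
  ]
}}

```text
clock: 9.1
tcp_pos: [487.0, -73.2, 94.9]
orientation: [-0.0, 0.99, 0.138, -0.0]
wrist_force: [-2.6, -1.5, 4.6]
opening: 0.174
grip_force: 25.8
```

```bash
python3 lv.py 0; python3 lv.py
```

```text
clock 9.1 sink 0.05 [0.1 0.1 0.  0. ] [487.  -73.2  94.9] F [-2.6 -1.5  4.6] q [-0.     0.99   0.138 -0.   ] grip 25.822813510894775 0.17441907536637688
clock 9.15 sink 0.05 [0.1 0.  0.  0.1] [486.9 -73.2  94.9] F [-2.5 -1.1  5.8] q [-0.     0.99   0.138 -0.   ] grip 25.816181302070618 0.17336108669235856
```

Call:
{"api": "servo_tool", "payload": {
  "rows": [
    {"x": 0, "y": 0.064, "z": 0, "ax": 0, "ay": 0, "az": -0.133},
    {"x": 0, "y": 0.064, "z": 0, "ax": 0, "ay": 0, "az": -0.133},
    {"x": 0, "y": 0.064, "z": 0, "ax": 0, "ay": 0, "az": -0.133},
    {"x": 0, "y": 0.064, "z": 0, "ax": 0, "ay": 0, "az": -0.133},
    {"x": 0, "y": 0, "z": 0, "ax": 0, "ay": 0, "az": 0}
  ]
}}

```text
clock: 9.82
tcp_pos: [488.7, -79.0, 94.9]
orientation: [-0.0, 0.984, 0.178, -0.0]
wrist_force: [-3.2, 0.4, 5.6]
opening: 0.172
grip_force: 25.8
```

```bash
python3 lv.py 0; python3 lv.py
```

```text
clock 9.82 sink 0.1 [0.1 0.1 0.  0.1] [488.7 -79.   94.9] F [-3.2  0.4  5.6] q [-0.     0.984  0.178 -0.   ] grip 25.84671288728714 0.17247684795801593
clock 9.88 sink 0.0 [0.1 0.  0.  0. ] [488.8 -79.1  94.9] F [-2.7 -1.   6. ] q [-0.     0.984  0.178 -0.   ] grip 25.844051241874695 0.1741022853190581
```

Valve is at about 0.30. Smaller looks from here.

Call:
{"api": "servo_tool", "payload": {
  "rows": [
    {"x": 0, "y": 0.064, "z": 0, "ax": 0, "ay": 0, "az": -0.133},
    {"x": 0, "y": 0.064, "z": 0, "ax": 0, "ay": 0, "az": -0.133},
    {"x": 0, "y": 0.064, "z": 0, "ax": 0, "ay": 0, "az": -0.133},
    {"x": 0, "y": 0, "z": 0, "ax": 0, "ay": 0, "az": 0}
  ]
}}

```text
clock: 10.42
tcp_pos: [490.5, -83.5, 94.9]
orientation: [-0.0, 0.978, 0.207, -0.0]
wrist_force: [-3.7, -1.4, 5.8]
opening: 0.172
grip_force: 25.9
```

```bash
python3 lv.py 0; python3 lv.py
```

```text
clock 10.43 sink 0.05 [0.1 0.1 0.  0. ] [490.5 -83.5  94.9] F [-3.7 -1.4  5.8] q [-0.     0.978  0.207 -0.   ] grip 25.851771533489227 0.17237594648215598
clock 10.47 sink 0.05 [0.1 0.1 0.  0. ] [490.5 -83.6  94.9] F [-3.5 -0.6  6.6] q [-0.     0.978  0.207 -0.   ] grip 25.8483749628067 0.17421334498886037
```

Call:
{"api": "servo_tool", "payload": {
  "rows": [
    {"x": 0, "y": 0.064, "z": 0, "ax": 0, "ay": 0, "az": -0.133},
    {"x": 0, "y": 0.064, "z": 0, "ax": 0, "ay": 0, "az": -0.133},
    {"x": 0, "y": 0.064, "z": 0, "ax": 0, "ay": 0, "az": -0.133},
    {"x": 0, "y": 0, "z": 0, "ax": 0, "ay": 0, "az": 0}
  ]
}}

```text
clock: 11.02
tcp_pos: [492.5, -87.9, 94.9]
orientation: [-0.0, 0.972, 0.236, -0.0]
wrist_force: [-2.6, -1.5, 5.3]
opening: 0.17
grip_force: 25.9
```

```bash
python3 lv.py 0; python3 lv.py
```

```text
clock 11.03 sink 0.0 [0.1 0.  0.  0. ] [492.5 -87.9  94.9] F [-2.6 -1.5  5.3] q [-0.     0.972  0.236 -0.   ] grip 25.8518448472023 0.1699320065038868
clock 11.07 sink 0.05 [0.1 0.1 0.  0. ] [492.5 -87.9  94.9] F [-2.7 -0.9  5.6] q [-0.     0.972  0.236 -0.   ] grip 25.84788680076599 0.1769704564301815
```

Call:
{"api": "servo_tool", "payload": {
  "rows": [
    {"x": 0, "y": 0.064, "z": 0, "ax": 0, "ay": 0, "az": -0.133},
    {"x": 0, "y": 0.064, "z": 0, "ax": 0, "ay": 0, "az": -0.133},
    {"x": 0, "y": 0.064, "z": 0, "ax": 0, "ay": 0, "az": -0.133},
    {"x": 0, "y": 0, "z": 0, "ax": 0, "ay": 0, "az": 0}
  ]
}}

```text
clock: 11.62
tcp_pos: [494.8, -92.2, 94.9]
orientation: [-0.0, 0.964, 0.265, -0.0]
wrist_force: [-2.8, -0.2, 6.4]
opening: 0.175
grip_force: 25.8
```

```bash
python3 lv.py 0; python3 lv.py
```

```text
clock 11.62 sink 0.95 [1.  0.9 0.9 1.1] [494.8 -92.2  94.9] F [-2.8 -0.2  6.4] q [-0.     0.964  0.265 -0.   ] grip 25.849757194519043 0.1749915771590967
clock 11.68 sink 1.25 [1.2 1.3 1.2 1.3] [494.8 -92.2  94.9] F [-3.1 -1.   5.4] q [-0.     0.964  0.265 -0.   ] grip 25.84552824497223 0.1769532011063101
```

Call:
{"api": "servo_tool", "payload": {
  "rows": [
    {"x": 0, "y": 0, "z": 0, "ax": 0, "ay": 0, "az": 0},
    {"x": 0, "y": 0, "z": 0, "ax": 0, "ay": 0, "az": 0},
    {"x": 0, "y": 0, "z": 0, "ax": 0, "ay": 0, "az": 0},
    {"x": 0, "y": 0, "z": 0, "ax": 0, "ay": 0, "az": 0}
  ]
}}

```text
clock: 12.22
tcp_pos: [494.8, -92.2, 94.9]
orientation: [-0.0, 0.964, 0.265, -0.0]
wrist_force: [-4.3, -1.3, 6.2]
opening: 0.175
grip_force: 25.8
```

```bash
python3 lv.py 4
```

```text
clock 12.22 sink 3.95 [4.  3.9 3.9 4.1] [494.8 -92.2  94.9] F [-4.3 -1.3  6.2] q [-0.     0.964  0.265 -0.   ] grip 25.840985476970673 0.17488020738287607
```

Call:
{"api": "servo_tool", "payload": {
  "rows": [
    {"x": 0, "y": 0, "z": 0, "ax": 0, "ay": 0, "az": 0},
    {"x": 0, "y": 0, "z": 0, "ax": 0, "ay": 0, "az": 0},
    {"x": 0, "y": 0, "z": 0, "ax": 0, "ay": 0, "az": 0},
    {"x": 0, "y": 0, "z": 0, "ax": 0, "ay": 0, "az": 0},
    {"x": 0, "y": 0, "z": 0, "ax": 0, "ay": 0, "az": 0},
    {"x": 0, "y": 0, "z": 0, "ax": 0, "ay": 0, "az": 0},
    {"x": 0, "y": 0, "z": 0, "ax": 0, "ay": 0, "az": 0},
    {"x": 0, "y": 0, "z": 0, "ax": 0, "ay": 0, "az": 0}
  ]
}}

```text
clock: 13.28
tcp_pos: [494.8, -92.2, 94.9]
orientation: [-0.0, 0.964, 0.265, -0.0]
wrist_force: [-3.1, -1.2, 5.9]
opening: 0.173
grip_force: 25.8
```

Call:
{"api": "servo_tool", "payload": {
  "rows": [
    {"x": 0, "y": 0, "z": 0, "ax": 0, "ay": 0, "az": 0},
    {"x": 0, "y": 0, "z": 0, "ax": 0, "ay": 0, "az": 0},
    {"x": 0, "y": 0, "z": 0, "ax": 0, "ay": 0, "az": 0},
    {"x": 0, "y": 0, "z": 0, "ax": 0, "ay": 0, "az": 0},
    {"x": 0, "y": 0, "z": 0, "ax": 0, "ay": 0, "az": 0},
    {"x": 0, "y": 0, "z": 0, "ax": 0, "ay": 0, "az": 0},
    {"x": 0, "y": 0, "z": 0, "ax": 0, "ay": 0, "az": 0},
    {"x": 0, "y": 0, "z": 0, "ax": 0, "ay": 0, "az": 0}
  ]
}}

```text
clock: 14.28
tcp_pos: [494.8, -92.2, 94.9]
orientation: [-0.0, 0.964, 0.265, -0.0]
wrist_force: [-2.8, -0.9, 5.0]
opening: 0.172
grip_force: 25.8
```

```bash
python3 lv.py 14
```

```text
clock 14.28 sink 13.7 [13.7 13.8 13.6 13.7] [494.8 -92.2  94.9] F [-2.8 -0.9  5. ] q [-0.     0.964  0.265 -0.   ] grip 25.84046959877014 0.1716054838897762
```

Call:
{"api": "servo_tool", "payload": {
  "rows": [
    {"x": 0, "y": 0, "z": 0, "ax": 0, "ay": 0, "az": 0},
    {"x": 0, "y": 0, "z": 0, "ax": 0, "ay": 0, "az": 0},
    {"x": 0, "y": 0, "z": 0, "ax": 0, "ay": 0, "az": 0},
    {"x": 0, "y": 0, "z": 0, "ax": 0, "ay": 0, "az": 0},
    {"x": 0, "y": 0, "z": 0, "ax": 0, "ay": 0, "az": 0},
    {"x": 0, "y": 0, "z": 0, "ax": 0, "ay": 0, "az": 0},
    {"x": 0, "y": 0, "z": 0, "ax": 0, "ay": 0, "az": 0},
    {"x": 0, "y": 0, "z": 0, "ax": 0, "ay": 0, "az": 0}
  ]
}}

```text
clock: 15.32
tcp_pos: [494.8, -92.2, 94.9]
orientation: [-0.0, 0.964, 0.265, -0.0]
wrist_force: [-3.0, 0.1, 6.3]
opening: 0.178
grip_force: 25.8
```

Call:
{"api": "servo_tool", "payload": {
  "rows": [
    {"x": 0, "y": 0, "z": 0, "ax": 0, "ay": 0, "az": 0},
    {"x": 0, "y": 0, "z": 0, "ax": 0, "ay": 0, "az": 0},
    {"x": 0, "y": 0, "z": 0, "ax": 0, "ay": 0, "az": 0},
    {"x": 0, "y": 0, "z": 0, "ax": 0, "ay": 0, "az": 0},
    {"x": 0, "y": 0, "z": 0, "ax": 0, "ay": 0, "az": 0},
    {"x": 0, "y": 0, "z": 0, "ax": 0, "ay": 0, "az": 0},
    {"x": 0, "y": 0, "z": 0, "ax": 0, "ay": 0, "az": 0},
    {"x": 0, "y": 0, "z": 0, "ax": 0, "ay": 0, "az": 0}
  ]
}}

```text
clock: 16.32
tcp_pos: [494.8, -92.2, 94.9]
orientation: [-0.0, 0.964, 0.265, -0.0]
wrist_force: [-2.6, -1.8, 5.6]
opening: 0.174
grip_force: 25.8
```

```bash
python3 lv.py 23.5 pics/y.png
```

```text
clock 16.32 sink 23.45 [23.5 23.6 23.3 23.4] [494.8 -92.2  94.9] F [-2.6 -1.8  5.6] q [-0.     0.964  0.265 -0.   ] grip 25.840525925159454 0.1738844569615879
```

Call:
{"api": "servo_tool", "payload": {
  "rows": [
    {"x": 0, "y": 0, "z": 0, "ax": 0, "ay": 0, "az": 0},
    {"x": 0, "y": 0, "z": 0, "ax": 0, "ay": 0, "az": 0},
    {"x": 0, "y": 0, "z": 0, "ax": 0, "ay": 0, "az": 0},
    {"x": 0, "y": 0, "z": 0, "ax": 0, "ay": 0, "az": 0},
    {"x": 0, "y": 0, "z": 0, "ax": 0, "ay": 0, "az": 0},
    {"x": 0, "y": 0, "z": 0, "ax": 0, "ay": 0, "az": 0},
    {"x": 0, "y": -0.16, "z": 0, "ax": 0, "ay": 0, "az": 0.333},
    {"x": 0, "y": -0.16, "z": 0, "ax": 0, "ay": 0, "az": 0.333}
  ]
}}

```text
clock: 17.38
tcp_pos: [492.0, -86.8, 95.0]
orientation: [0.001, 0.976, 0.216, 0.001]
wrist_force: [1.9, -5.2, 2.2]
opening: 0.174
grip_force: 25.5
```

Call:
{"api": "servo_tool", "payload": {
  "rows": [
    {"x": 0, "y": -0.16, "z": 0, "ax": 0, "ay": 0, "az": 0.333},
    {"x": 0, "y": 0, "z": 0, "ax": 0, "ay": 0, "az": 0}
  ]
}}

```text
clock: 17.62
tcp_pos: [490.1, -82.6, 95.0]
orientation: [0.0, 0.981, 0.192, 0.001]
wrist_force: [-0.0, -3.8, 2.4]
opening: 0.178
grip_force: 25.6
```

```bash
python3 lv.py 28; python3 lv.py 28 pics/y.png
python3 - <<'E'
# independent check: triangulate one/both cameras
from h import *
import lv
from scipy.optimize import least_squares
ps=optics.read_camera("scene"); pt=optics.read_camera("top")
G0=cv2.cvtColor(cv2.imread("pics/top0.png"),cv2.COLOR_BGR2GRAY);g=cv2.cvtColor(pt["color"],cv2.COLOR_BGR2GRAY)
for P,rad in zip(lv.X,(18,12,10,9)):
    u,v=np.round(proj(pt,P)).astype(int); s=proj(pt,P-[0,0,28])-proj(pt,P)
    try:
        c,W=cv2.findTransformECC(G0[v-rad:v+rad+1,u-rad:u+rad+1],g,np.float32([[1,0,u-rad+s[0]],[0,1,v-rad+s[1]]]),cv2.MOTION_TRANSLATION,(3,60,1e-5),None,3)
        print(c.round(3),"moved",(W[:,2]-[u-rad,v-rad]).round(2),"for28",s.round(2))
    except cv2.error as e: print("occluded")
for p in(ps,pt):
  for q in("lift_top","rest_top"): print(q,[(np.round(d["position"],1).tolist(),round(d["conf"],2)) for d in optics.search_frame(p,q)[:1]])
E
```

```text
clock 17.62 sink 27.9 [28.  27.9 27.9 27.9] [490.1 -82.6  95. ] F [-0.  -3.8  2.4] q [0.    0.981 0.192 0.001] grip 25.57766228914261 0.1781484643554949
clock 17.68 sink 27.9 [28.  27.9 27.9 27.9] [490.1 -82.5  95. ] F [ 1.1 -4.3  2.8] q [0.    0.981 0.192 0.001] grip 25.60182899236679 0.16659534566871584Traceback (most recent call last):
  File "<stdin>", line 11, in <module>
AttributeError: 'float' object has no attribute 'round'
```

The board stopped at 27.9 mm sunk, against about 28.1 needed. Now I swing the lever to the stop.

Call:
{"api": "servo_tool", "payload": {
  "rows": [
    {"x": 0, "y": -0.16, "z": 0, "ax": 0, "ay": 0, "az": 0.333},
    {"x": 0, "y": -0.16, "z": 0, "ax": 0, "ay": 0, "az": 0.333},
    {"x": 0, "y": -0.16, "z": 0, "ax": 0, "ay": 0, "az": 0.333},
    {"x": 0, "y": -0.16, "z": 0, "ax": 0, "ay": 0, "az": 0.333},
    {"x": 0, "y": -0.16, "z": 0, "ax": 0, "ay": 0, "az": 0.333},
    {"x": 0, "y": -0.064, "z": 0, "ax": 0, "ay": 0, "az": 0.133},
    {"x": 0, "y": -0.064, "z": 0, "ax": 0, "ay": 0, "az": 0.133},
    {"x": 0, "y": 0, "z": 0, "ax": 0, "ay": 0, "az": 0}
  ]
}}

```text
clock: 18.82
tcp_pos: [484.5, -60.0, 95.0]
orientation: [0.0, 0.999, 0.049, 0.001]
wrist_force: [2.9, -5.6, 2.6]
opening: 0.174
grip_force: 25.6
```

```bash
python3 lv.py 28; python3 lv.py 28
```

```text
clock 18.82 sink 27.9 [28.  27.9 27.8 27.9] [484.5 -60.   95. ] F [ 2.9 -5.6  2.6] q [0.    0.999 0.049 0.001] grip 25.550299286842346 0.17358953184910272
clock 18.88 sink 27.9 [28.  27.9 27.9 27.9] [484.5 -60.1  95. ] F [ 1.4 -3.9  3. ] q [0.    0.999 0.049 0.001] grip 25.550266206264496 0.17367393056183603
```

Call:
{"api": "servo_tool", "payload": {
  "rows": [
    {"x": 0, "y": -0.05, "z": 0, "ax": 0, "ay": 0, "az": 0.1},
    {"x": 0, "y": -0.05, "z": 0, "ax": 0, "ay": 0, "az": 0.1},
    {"x": 0, "y": 0, "z": 0, "ax": 0, "ay": 0, "az": 0}
  ]
}}

```text
clock: 19.3
tcp_pos: [484.3, -57.7, 94.9]
orientation: [0.0, 0.999, 0.034, 0.001]
wrist_force: [2.4, -5.3, 2.2]
opening: 0.173
grip_force: 25.5
```

Call:
{"api": "servo_tool", "payload": {
  "rows": [
    {"x": 0, "y": -0.04, "z": 0, "ax": 0, "ay": 0, "az": 0.08},
    {"x": 0, "y": 0, "z": 0, "ax": 0, "ay": 0, "az": 0}
  ]
}}

```text
clock: 19.55
tcp_pos: [484.3, -56.8, 95.0]
orientation: [0.0, 1.0, 0.027, 0.001]
wrist_force: [1.9, -5.4, 2.2]
opening: 0.177
grip_force: 25.5
```

Call:
{"api": "servo_tool", "payload": {
  "rows": [
    {"x": 0, "y": -0.04, "z": 0, "ax": 0, "ay": 0, "az": 0.08},
    {"x": 0, "y": 0, "z": 0, "ax": 0, "ay": 0, "az": 0}
  ]
}}

```text
clock: 19.8
tcp_pos: [484.2, -55.8, 95.0]
orientation: [0.0, 1.0, 0.022, 0.001]
wrist_force: [2.1, -4.9, 2.6]
opening: 0.175
grip_force: 25.5
```

Call:
{"api": "servo_tool", "payload": {
  "rows": [
    {"x": 0, "y": -0.04, "z": 0, "ax": 0, "ay": 0, "az": 0.08},
    {"x": 0, "y": 0, "z": 0, "ax": 0, "ay": 0, "az": 0}
  ]
}}

```text
clock: 20.05
tcp_pos: [484.1, -55.0, 95.0]
orientation: [0.0, 1.0, 0.015, 0.001]
wrist_force: [1.6, -5.3, 2.8]
opening: 0.175
grip_force: 25.6
```

Call:
{"api": "servo_tool", "payload": {
  "rows": [
    {"x": 0, "y": -0.04, "z": 0, "ax": 0, "ay": 0, "az": 0.05},
    {"x": 0, "y": 0, "z": 0, "ax": 0, "ay": 0, "az": 0}
  ]
}}

```text
clock: 20.3
tcp_pos: [484.1, -54.9, 95.0]
orientation: [0.001, 1.0, 0.012, 0.001]
wrist_force: [3.9, -8.1, 2.5]
opening: 0.173
grip_force: 25.6
```

Call:
{"api": "servo_tool", "payload": {
  "rows": [
    {"x": 0, "y": -0.04, "z": 0, "ax": 0, "ay": 0, "az": 0.05},
    {"x": 0, "y": 0, "z": 0, "ax": 0, "ay": 0, "az": 0}
  ]
}}

```text
clock: 20.55
tcp_pos: [484.2, -54.6, 95.0]
orientation: [0.001, 1.0, 0.008, 0.001]
wrist_force: [2.9, -9.7, 1.8]
opening: 0.172
grip_force: 25.6
```

Call:
{"api": "servo_tool", "payload": {
  "rows": [
    {"x": 0, "y": -0.04, "z": 0, "ax": 0, "ay": 0, "az": 0},
    {"x": 0, "y": 0, "z": 0, "ax": 0, "ay": 0, "az": 0}
  ]
}}

```text
clock: 20.8
tcp_pos: [484.1, -54.4, 95.0]
orientation: [0.002, 1.0, 0.007, 0.001]
wrist_force: [2.7, -11.8, 1.7]
opening: 0.172
grip_force: 25.7
```

Call:
{"api": "servo_tool", "payload": {
  "rows": [
    {"x": 0, "y": -0.04, "z": 0, "ax": 0, "ay": 0, "az": 0},
    {"x": 0, "y": 0, "z": 0, "ax": 0, "ay": 0, "az": 0}
  ]
}}

```text
clock: 21.05
tcp_pos: [484.1, -54.3, 95.0]
orientation: [0.002, 1.0, 0.007, 0.001]
wrist_force: [3.4, -13.6, 2.0]
opening: 0.173
grip_force: 25.7
```

Call:
{"api": "servo_tool", "payload": {
  "rows": [
    {"x": 0, "y": -0.05, "z": 0, "ax": 0, "ay": 0, "az": 0},
    {"x": 0, "y": 0, "z": 0, "ax": 0, "ay": 0, "az": 0},
    {"x": 0, "y": 0, "z": 0, "ax": 0, "ay": 0, "az": 0},
    {"x": 0, "y": 0, "z": 0, "ax": 0, "ay": 0, "az": 0}
  ]
}}

```text
clock: 21.55
tcp_pos: [484.1, -54.0, 95.0]
orientation: [0.002, 1.0, 0.007, 0.001]
wrist_force: [2.7, -15.9, 1.2]
opening: 0.173
grip_force: 25.8
```

Call:
{"api": "servo_tool", "payload": {
  "rows": [
    {"x": 0, "y": 0.06, "z": 0, "ax": 0, "ay": 0, "az": 0},
    {"x": 0, "y": 0.06, "z": 0, "ax": 0, "ay": 0, "az": 0},
    {"x": 0, "y": 0.05, "z": 0, "ax": 0, "ay": 0, "az": 0},
    {"x": 0, "y": 0, "z": 0, "ax": 0, "ay": 0, "az": 0}
  ]
}}

```text
clock: 22.05
tcp_pos: [484.1, -54.5, 95.0]
orientation: [0.0, 1.0, 0.008, 0.001]
wrist_force: [2.7, -6.7, 1.9]
opening: 0.174
grip_force: 25.7
```

Pressed at 16 N and then eased off. Now I release and withdraw upward.

Call:
{"api": "servo_tool", "payload": {
  "rows": [
    {"x": 0, "y": 0.04, "z": 0, "ax": 0, "ay": 0, "az": 0},
    {"x": 0, "y": 0, "z": 0, "ax": 0, "ay": 0, "az": 0},
    {"x": 0, "y": 0, "z": 0, "ax": 0, "ay": 0, "az": 0},
    {"x": 0, "y": 0, "z": 0, "ax": 0, "ay": 0, "az": 0},
    {"x": 0, "y": 0, "z": 0, "ax": 0, "ay": 0, "az": 0}
  ],
  "fingers": 45
}}

```text
clock: 22.68
tcp_pos: [482.9, -54.2, 94.6]
orientation: [-0.0, 1.0, 0.008, -0.0]
wrist_force: [0.3, 0.1, -0.7]
opening: 0.528
grip_force: 0.0
```

Call:
{"api": "servo_tool", "payload": {
  "rows": [
    {"x": 0, "y": 0, "z": -0.4, "ax": 0, "ay": 0, "az": 0},
    {"x": 0, "y": 0, "z": -0.8, "ax": 0, "ay": 0, "az": 0},
    {"x": 0, "y": 0, "z": -0.8, "ax": 0, "ay": 0, "az": 0},
    {"x": 0, "y": 0, "z": -0.8, "ax": 0, "ay": 0, "az": 0},
    {"x": 0, "y": 0, "z": -0.8, "ax": 0, "ay": 0, "az": 0},
    {"x": 0, "y": 0, "z": -0.5, "ax": 0, "ay": 0, "az": 0},
    {"x": 0, "y": 0, "z": 0, "ax": 0, "ay": 0, "az": 0},
    {"x": 0, "y": 0, "z": 0, "ax": 0, "ay": 0, "az": 0}
  ]
}}

```text
clock: 23.68
tcp_pos: [482.5, -54.3, 196.6]
orientation: [-0.0, 1.0, 0.008, -0.001]
wrist_force: [0.4, -0.4, -0.2]
opening: 0.522
grip_force: 0.0
```

```bash
python3 lv.py 28 pics/z.png
python3 - <<'E'
from h import *
p=optics.read_camera("scene")
for q in("lift_top","rest_top","bottle","cup","charcoal"): print(q,[(np.round(d["position"],1).tolist(),round(d["conf"],2)) for d in optics.search_frame(p,q)[:1]])
c=p["color"].astype(int);m=((c[...,2]>110)&(c[...,0]<60)&(c[...,1]<60)&(c[...,2]-c[...,1]>90)).astype(np.uint8)
k,l,st,ce=cv2.connectedComponentsWithStats(m)
print([back(p,e,108).round(1) for s,e in zip(st[1:],ce[1:]) if s[4]>10])
E
```

```text
clock 23.68 sink 27.95 [28.  28.  27.8 27.9] [482.5 -54.3 196.6] F [ 0.4 -0.4 -0.2] q [-0.     1.     0.008 -0.001] grip 0.0 0.5221784652571011
lift_top [([577.1, 138.6, 193.5], 0.71)]
rest_top [([574.0, 289.7, 188.6], 0.77)]
bottle [([534.1, -225.4, 64.1], 0.57)]
cup [([378.2, 201.6, 60.2], 0.66)]
charcoal [([404.3, -16.1, 31.5], 0.93)]
[array([482.7, -52.8, 108. ])]
```

View pics/z.png

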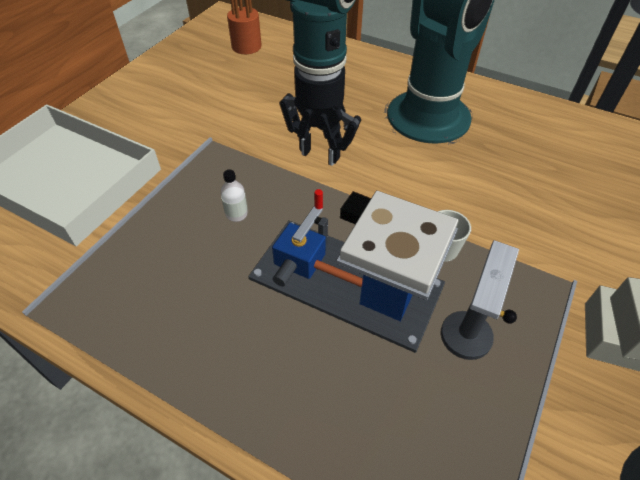

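The lever is shut against its stop post (grip at (318,198)). The board is level with the rest within my estimate, its neighbours are undisturbed and the gripper is clear.

```bash
python3 -c "
from cell import workorder; print(workorder.hand_in())"
```

```text
the job is handed in; nothing more can be done
None
```

The job is handed in at 23.7 s (no verdict was returned): the board sank about 28 mm at roughly 5 mm/s and stopped within about 1 mm of the rest top by my camera estimate, and the lever was pressed shut at about 16 N and released, with nothing else visibly moved.

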